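Unbolt and lever up the heavy lid of a power supply

TASK

Using only the fingertips, push the yellow tab of the slide bolt all the way back so the heavy flap is free, then press the red long end of the lever down onto its rubber stop so that its short end raises the flap, and finish while still holding it pressed down there with the flap up. Do not touch the flap itself, lift the lever off its stand or disturb the other things on the bench.

Things in the scene. Friction and masses are not known exactly. Their poses are not given: they have to be found in the camera images.
- rig: Fixed rig: plywood base with a gold sheet-metal case, bolt block and blue lever stand; position and yaw vary. Origin on the table, z up, y along the lever from the case towards its red end, x to the right of y. In mm: case x -90..90, y -210..-60, to z 95; bolt block x 95..140, y -95..30, to z 111; stand at x 0, y 20, to z 117; black rubber stop at y 195..235, top z 24.
- flap (a joint): Angle of the heavy flap (rad): 0 shut, grows as it opens; about 0.44 with the lever on its stop. It is the case's 176 x 163 mm gold lid with a dark finned heat sink (rig x -60..60, to z 131), about 1.5 kg, hinged along its -y edge (rig y -205, z 95). An ear on its +x side lies under the bolt, which holds it shut. It falls shut when let go.
- flap_edge (a point): Middle of the flap's free (+y) edge, on its top face (rig 0, -41, 99 mm when shut).
- bolt (a joint): Travel of the slide bolt (m): near 0 (0 to 0.008) shut, over the flap's ear; 0.045 fully back at its end stop. Slides in the rig's +y direction; friction about 2.5 N, stays where left.
- bolt_tab (a point): Centre of the top of the bolt's upright yellow tab: 26 mm (rig x) by 10 mm (rig y) by 40 mm high, top at z 151 mm; the steel bolt bar at its foot tops out at z 113 mm. Starts at about rig x 117, y -45 mm. On its -y side the space above the bar is clear (towards rig -x, the heat sink reaches rig x 60 and z 131).
- lever: Loose steel bar 24 mm wide, 10 thick, along rig y. Origin on its 12 mm cross pin, which only rests in the open slots of the blue stand. Short end: 100 mm to -y, with an upturned toe, through the case wall to under the flap; long end: 200 mm to +y, to the middle of a red pad. At the start its frame is parallel to the rig's and the bar slopes up 16 degrees to the long end; fully down it slopes 20 the other way.
- lever_pad (a point): Centre of the top face of the red pad (40 mm wide, 56 along the lever) on the lever's long end; at about z 170 mm at the start, about z 45 when the lever lies on its rubber stop. It travels on an arc of 200 mm radius about the pin. Pressing it down takes 2 to 8 N.
- stand_slot (a point): Fixed point on the rig where the lever's pin rests: middle of the stand's slots (rig 0, 20, 105 mm).
- spool: Bystander, to be left alone: blue spool, 60 mm across, 42 mm high. Origin under its middle.
- jar: Bystander, to be left alone: small jar with white cap, 44 mm across, 55 mm high. Origin under its middle.
- meter: Bystander, to be left alone: yellow hand multimeter 150 x 78 x 38 mm. Origin under its middle.
- screwdriver: Bystander, to be left alone: red-handled screwdriver lying down.
- brush: Bystander, to be left alone: wooden-handled brush lying down.
- cleaner: Bystander, to be left alone: bottle 60 mm across, 95 mm high. Origin under its middle.
- cup: Bystander, to be left alone: blue mug, 80 mm across, 90 mm high. Origin under its middle.

How it is judged:
By the outcome, as a careful person would: the job done as asked, in the order asked, and still so for the second after the job is handed in, while the arm keeps its last pose, push and grip.
It also fails if it takes over 54 s, if anything falls off the work surface, if the arm or the gripper's body presses on something with over 40 N, if the wrist force passes 120 N, or if a joint passes its speed limit or range.

ROBOT

A 7-joint arm with a two-finger parallel gripper is mounted at the origin on the work surface. World frame = base frame: x ahead of the robot, y to its left, z up, the work surface at z = 0. Lengths are in m, angles in degrees, forces in N, time in s.
With the tool pointing down it reaches from about 0.425 to 0.875 m from the base axis. Payload 4.7 kg.
Tool frame: the origin (TCP) lies between the finger pads; the fingertips stand 19 mm ahead of it and the grasp point (between the pads) is the TCP; x points along the fingers, z is the direction in which the jaws open and shut, and the axes are right-handed (so a half turn about x gives the same grasp; the last joint's range is limited). The gripper opens to 87 mm and grips with 3 to 60 N. Pads are 19 mm wide; open, the fingers measure 117 mm over their backs; the gripper's body (75 mm by 190 mm) begins 51 mm behind the grasp point.
Start: joints at [-70.01, 18.392, -4.016, 83.108, 1.295, 78.541, -3.26], TCP at [0.214, 0.614, 0.242] pointing down, gripper open.
Joint ranges: [-163.93, 163.93], [-17.29, 119.83], [-79.2, 71.16], [3.27, 140.29], [-89.18, 269.18], [5.43, 117.66], [-154.24, 154.24]. Speed limits (degrees/s): [147.25, 147.25, 180, 180, 180, 180, 180].

INTERFACE

Orientations are given as [roll, pitch, yaw] about the fixed x, y, z axes, in that order (R = Rz(yaw) Ry(pitch) Rx(roll)).
In Python, from cell import monitor, read_camera, camera_model, env, regions_of gives the robot as it stands. The module is installed in compiled form; this text tells all that it offers.
- The arm moves only by the tool step_arm, never from a script. Its argument "deltas" is a list of rows, each a list of 5 numbers: the gripper's target within -1 to 1 (fully open at 1, half-way at 0, shut at -1), then the shift along the tool's x, y, z in m, then the turn about the tool's x in degrees. A call has 1 to 12 rows; each row is the pose to reach, as a shift and turn from the pose commanded when the call began, along the tool's axes at that moment; what a row does not reach only later rows make up. A row lasts 1/8 s, in which the tool goes at most 62.5 mm and 10.7 degrees, less where a joint would pass 70% of its speed; a pose out of reach is approached as far as the arm can. A call with a gripper value outside its range is refused whole. The fingers move at their own pace and stop on an object; "newtons" is the grip in N (left out, the last holds). Time passes only in rows, so rows that repeat a pose let the fingers close. It gives the time, the measured TCP pose, the force and the opening at its end, in the units of the state.
- monitor.get_obs(): the state, without advancing time (a new reading comes with each control period).
- read_camera(name): name is "scene" or "top"; returns (picture, depth): 420x560x3 uint8, red, green, blue; 420x560 float32, m along the optical axis (not along the pixel's ray), 0 where there is no reading.
- camera_model(name): a dict with "fx", "fy", "cx", "cy" (pixels), "xyz" and "attitude" of the camera in the world. Camera axes: x right, y down, z forward; pixel columns grow to the right and rows downward; lengths in m; the calibration is good to about 2 mm. A picture is of the moment at which its call begins. camera_model takes no time and is no camera call.
- env.sign_off(): hands the job in, once; it reports no verdict.
Trained networks look in the newest picture that a camera, given by its name, has taken for a name from the list of things; names that differ only in an ending like _2 or _b are one class to them, and where a whole thing is asked for, a point or a joint stands for the part that bears it (a point fixed in the world has none). Each returns a list of dicts, best first, with "p" (0 to 1); they miss things now and then, are a little off and sometimes report something else, mostly with a low value. They report only what shows in the picture. A call takes as long as a camera call.
- regions_of(camera, thing): "pixels" (420x560 bool, what is visible of it) and "pixel" ([column, row] in pixels, amid what is visible of it).
The state is a dict: "time_s": time; "qpos": joint angles; "joint_velocities": joint speeds; "effort": joint torques, N m; "tool_pos": TCP position; "tool_rot": TCP orientation; "force": force on the tool from outside, world axes, zero at the start; "wrist_torque": the same for the moment, N m; "grip_width": finger opening in m.
Only numpy, scipy, OpenCV 4.12 (cv2) and the standard library are available. Lean on these libraries where they do the work, as an engineer would, in place of code of your own. Each camera call takes 0.05 s, during which the arm holds its last target. There are 200 camera calls.

## Working session

There is one attempt and no reset: what is moved stays moved. The work goes in short steps, Python scripts to look and compute and a tool call to move; the robot and the scene stay as the last step left them, time stands still between calls to the robot, and variables do not carry over. Pictures are saved under pics/ and viewed, about 8 in all and at most 12, crops included, and the job is handed in when it is done.

Besides the shell and the picture viewer there is one more tool, called after "Emit:" by a JSON object that holds its "method" and its "body", one argument or row to a line. step_arm: Moves the arm, as the interface text tells. Its arguments: {"type":"object","properties":{"deltas":{"type":"array"},"newtons":{"type":"number"}},"required":["deltas"]}

```bash
mkdir -p pics; cat > h.py <<'E'
import numpy as np, cv2
from scipy.spatial.transform import Rotation as R
from cell import monitor, read_camera, camera_model, env, regions_of
def cm(n):
    m=camera_model(n); a=m["attitude"]; a=np.array(a,float)
    Rm=a if a.shape==(3,3) else (R.from_quat(a) if a.size==4 else R.from_euler('xyz',a,degrees=True)).as_matrix()
    return m,Rm
def cloud(n,d):
    m,Rm=cm(n); v,u=np.mgrid[:420,:560]
    P=np.stack([(u-m["cx"])/m["fx"]*d,(v-m["cy"])/m["fy"]*d,d],-1)
    return P@Rm.T+np.array(m["xyz"])
E
cat > a.py <<'E'
from h import *
print(monitor.get_obs())
for n in("scene","top"):
    p,d=read_camera(n); print(camera_model(n))
    cv2.imwrite(f"pics/{n}0.png",p[...,::-1]); C=cloud(n,d); np.save(n+"0.npy",C)
    for t in("bolt_tab","lever_pad","flap_edge","stand_slot","bolt","flap","lever","rig","cup","cleaner","meter","spool","jar","screwdriver","brush"):
        try: r=regions_of(n,t)
        except Exception as e: print(t,e); continue
        for q in r[:2]:
            M=q["pixels"]&(d>0); 
            if M.sum(): print(n,t,round(q["p"],2),np.round(q["pixel"]),M.sum(),"med",np.round(np.median(C[M],0),3),"lo",np.round(np.percentile(C[M],5,axis=0),3),"hi",np.round(np.percentile(C[M],95,axis=0),3))
print(monitor.get_obs()["time_s"])
E
python3 a.py
```

```text
{'time_s': 0.0, 'qpos': array([-70.00978716,  18.44100386,  -4.01371919,  83.17521026,
         1.29450919,  78.54030194,  -3.26025502]), 'joint_velocities': array([ 0.01324479, -0.01151698,  0.09622242,  0.03504515,  0.02217799,
       -0.1347004 ,  0.06482613]), 'effort': array([-4.45822079e-04, -4.91301155e+01, -4.04478852e-01, -3.12523699e+01,
       -6.41467050e-02,  4.37637186e-02,  1.58241860e-04]), 'tool_pos': array([0.21346615, 0.61339984, 0.24043649]), 'tool_rot': array([-177.00789983,   89.88854006, -106.19042887]), 'force': array([-0.2711705 , -0.34017104, -0.94293038]), 'wrist_torque': array([-0.0073651 , -0.01324142, -0.01235659]), 'grip_width': 0.08689171933969216}
{'fx': 543.5088464636762, 'fy': 543.5088464636762, 'cx': 277.2696576628363, 'cy': 208.31198124276023, 'xyz': array([1.31709291, 0.31226894, 1.55569461]), 'attitude': array([-150.17660186,   -0.66678537,  113.42137625])}
scene bolt_tab 0.56 [192. 213.] 301 med [ 0.683 -0.224  0.115] lo [ 0.667 -0.283  0.108] hi [ 0.697 -0.174  0.15 ]
scene lever_pad 0.78 [270. 214.] 755 med [ 0.6   -0.011  0.141] lo [ 0.568 -
[... 3606 characters left out ...]
lo [0.284 0.442 0.008] hi [0.45  0.501 0.027]
top meter 0.62 [414. 255.] 845 med [ 0.395 -0.519  0.036] lo [ 0.33  -0.562  0.018] hi [ 0.463 -0.479  0.046]
top spool 0.77 [278. 163.] 201 med [ 0.731 -0.003  0.041] lo [ 0.71  -0.03   0.003] hi [0.757 0.02  0.051]
top spool 0.72 [340. 176.] 218 med [ 0.679 -0.225  0.113] lo [ 0.666 -0.285  0.104] hi [ 0.696 -0.175  0.15 ]
top screwdriver 0.78 [142. 226.] 180 med [0.499 0.536 0.022] lo [0.454 0.521 0.01 ] hi [0.546 0.551 0.032]
top screwdriver 0.73 [304. 237.] 114 med [ 0.462 -0.085  0.054] lo [ 0.446 -0.103  0.013] hi [ 0.481 -0.068  0.061]
top brush 0.97 [155. 255.] 408 med [0.377 0.47  0.018] lo [0.279 0.442 0.008] hi [0.446 0.498 0.027]
1.6
```

```bash
cat > b.py <<'E'
from h import *
for n in("scene","top"):
    C=np.load(n+"0.npy"); im=cv2.imread(f"pics/{n}0.png"); hsv=cv2.cvtColor(im,cv2.COLOR_BGR2HSV).astype(int)
    H,S,V=hsv[...,0],hsv[...,1],hsv[...,2]
    x,y,z=C[...,0],C[...,1],C[...,2]
    box=(x>.42)&(x<.8)&(y>-.4)&(y<.15)
    red=box&((H<8)|(H>172))&(S>130)&(z>.12)
    P=C[red]; print(n,"red",len(P),np.round(P.mean(0),4),P.min(0).round(3),P.max(0).round(3))
    print(cv2.minAreaRect((P[:,:2]*1000).astype(np.float32)))
    t=box&(x>.64)&(z>.1195)&(z<.16)
    P=C[t]; print("tab all",len(P),P.mean(0).round(4),P.min(0).round(3),P.max(0).round(3))
    P=C[t&(z>.143)]; print("tab top",len(P),P.mean(0).round(4),P.min(0).round(3),P.max(0).round(3))
    g=box&(z>.09)&(z<.136)&(x<.665)&(y<-.165)
    P=C[g]; r=cv2.minAreaRect((P[:,:2]*1000).astype(np.float32)); print("flap",len(P),r)
    hs=box&(z>.115)&(z<.136)&(x<.65)&(y<-.18); P=C[hs]; print("sink",len(P),P.mean(0).round(4),cv2.minAreaRect((P[:,:2]*1000).astype(np.float32)))
    # lever axis
    L=box&(z>.1)&(z<.18)&(y>-.15)&(x<.66)&(x>.54); P=C[L]; c=P[:,:2].mean(0); u,s,v=np.linalg.svd(P[:,:2]-c); print("lever dir",c.round(4),v[0],np.degrees(np.arctan2(v[0][1],v[0][0])))
a=cv2.resize(cv2.imread("pics/scene0.png")[110:330,90:440],None,fx=2.2,fy=2.2,interpolation=cv2.INTER_CUBIC); cv2.imwrite("pics/v1.png",a)
E
python3 b.py
```

```text
scene red 223 [0.615  0.0715 0.1712] [0.589 0.041 0.153] [0.638 0.1   0.186]
((613.5733642578125, 69.98448181152344), (57.87344741821289, 44.5738410949707), 82.89053344726562)
tab all 77 [ 0.6887 -0.1973  0.1392] [ 0.674 -0.278  0.12 ] [ 0.711 -0.169  0.158]
tab top 36 [ 0.6864 -0.197   0.1505] [ 0.674 -0.205  0.143] [ 0.699 -0.19   0.158]
flap 2589 ((565.7613525390625, -255.84298706054688), (182.36427307128906, 203.44082641601562), 81.16051483154297)
sink 746 [ 0.5563 -0.265   0.1265] ((553.9769897460938, -267.22332763671875), (96.301513671875, 121.88630676269531), 80.38904571533203)
lever dir [ 0.5976 -0.0309] [-0.17420658 -0.98470913] -100.03248949387269
top red 166 [0.6118 0.0681 0.1699] [0.59  0.04  0.145] [0.634 0.097 0.187]
((611.5692749023438, 68.58516693115234), (53.760826110839844, 39.6423225402832), 80.22566223144531)
tab all 39 [ 0.6798 -0.2088  0.1383] [ 0.664 -0.285  0.12 ] [ 0.696 -0.151  0.157]
tab top 20 [ 0.6831 -0.2     0.1508] [ 0.67  -0.205  0.144] [ 0.696 -0.193  0.157]
flap 2159 ((566.6651000976562, -257.7838439941406), (181.62220764160156, 202.1050262451172), 80.41999816894531)
sink 380 [ 0.555  -0.2691  0.1273] ((550.2805786132812, -269.7598876953125), (128.77304077148438, 129.5096435546875), 86.91333770751953)
lever dir [ 0.5944 -0.0323] [-0.16820495 -0.98575205] -99.6834674609921
```

View pics/v1.png

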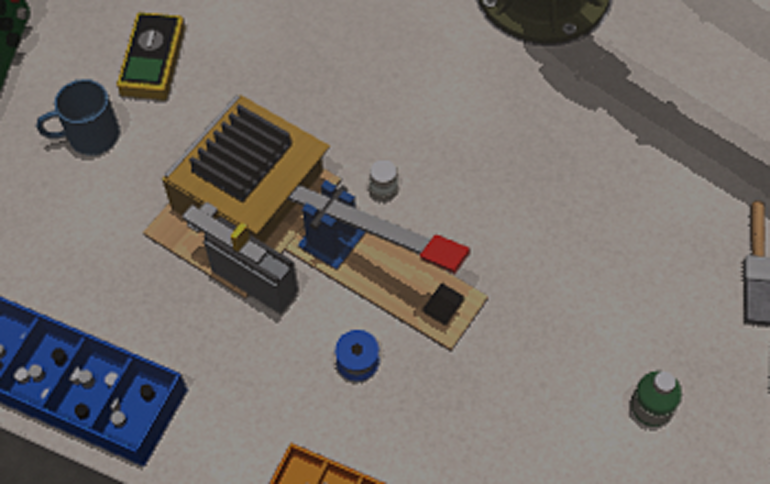

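```bash
cat >> h.py <<'E'
UY=np.array([np.cos(np.radians(80)),np.sin(np.radians(80)),0]); UX=np.array([UY[1],-UY[0],0]); O=np.array([.6125,.070,0])-.2085*UY
def rig(p): p=np.asarray(p)-O; return np.array([p@UX,p@UY,p[2]])
def wor(r): return O+r[0]*UX+r[1]*UY+np.array([0,0,r[2]])
def st():
    o=monitor.get_obs(); Rt=R.from_euler('xyz',o["tool_rot"],degrees=True).as_matrix()
    print("t",o["time_s"],"rig",rig(o["tool_pos"]).round(4),"F",o["force"].round(2),"w",round(o["grip_width"],4)); return o,Rt
E
cat > c.py <<'E'
from h import *
print("O",O,"tab rig",rig([.6848,-.1985,.151]))
o,Rt=st(); print(Rt.round(3))
for s in(1,-1):
    z=s*UX; zt=Rt.T@z; print("turn",np.degrees(np.arctan2(-zt[1],zt[2])))
for r in([.117,-.085,.26],[.117,-.085,.142]): print(r,(Rt.T@(wor(r)-o["tool_pos"])).round(4))
E
python3 c.py
```

```text
O [ 0.57629435 -0.13533242  0.        ] tab rig [ 0.11782614 -0.04336612  0.151     ]
t 1.6 rig [-0.4873  0.6749  0.2416] F [ 1.08 -0.01 -0.01] w 0.087
[[ 0.    -0.944  0.329]
 [ 0.     0.329  0.944]
 [-1.    -0.     0.   ]]
turn 80.81823318067482
turn -99.18176681932519
[0.117, -0.085, 0.26] [-0.0184 -0.7178 -0.6537]
[0.117, -0.085, 0.142] [ 0.0996 -0.7178 -0.6537]
```

Emit:
{"method": "step_arm", "body": {
  "deltas": [
    [-1,-0.02,-0.06,-0.05,8],
    [-1,-0.02,-0.11,-0.1,16],
    [-1,-0.02,-0.155,-0.14,24],
    [-1,-0.02,-0.2,-0.18,32],
    [-1,-0.02,-0.245,-0.225,40],
    [-1,-0.02,-0.29,-0.265,48],
    [-1,-0.02,-0.335,-0.305,56],
    [-1,-0.02,-0.38,-0.345,64],
    [-1,-0.02,-0.425,-0.385,72],
    [-1,-0.02,-0.47,-0.43,81],
    [-1,-0.02,-0.515,-0.47,81],
    [-1,-0.02,-0.56,-0.51,81]
  ],
  "newtons": 20
}}

```text
time_s: 3.1
tool_pos: [0.5711, -0.045, 0.2621]
tool_rot: [36.4, 89.9, 26.2]
force: [0.5, 0.7, -0.1]
grip_width: 0.0005
```

```bash
sed -i '/turn/d;/^for s/d' c.py; python3 c.py
```

```text
O [ 0.57629435 -0.13533242  0.        ] tab rig [ 0.11782614 -0.04336612  0.151     ]
t 3.1 rig [-0.0208  0.0881  0.2621] F [ 0.51  0.74 -0.06] w 0.0005
[[ 0.001  0.176  0.984]
 [ 0.001  0.984 -0.176]
 [-1.     0.001  0.001]]
[0.117, -0.085, 0.26] [ 0.0021 -0.1727  0.1383]
[0.117, -0.085, 0.142] [ 0.1201 -0.1728  0.1381]
```

Emit:
{"method": "step_arm", "body": {
  "deltas": [
    [-1,0.0,-0.05,0.04,0],
    [-1,0.0,-0.1,0.08,0],
    [-1,0.0,-0.14,0.115,0],
    [-1,0.0,-0.173,0.138,0],
    [-1,0.0,-0.173,0.138,0],
    [-1,0.04,-0.173,0.138,0],
    [-1,0.08,-0.173,0.138,0],
    [-1,0.105,-0.173,0.138,0],
    [-1,0.117,-0.173,0.138,0],
    [-1,0.117,-0.173,0.138,0]
  ]
}}

```text
time_s: 4.35
tool_pos: [0.6755, -0.2368, 0.1444]
tool_rot: [132.1, 89.9, 122.0]
force: [1.5, -0.5, -0.6]
grip_width: 0.0001
```

```bash
cat > d.py <<'E'
from h import *
import sys
st(); k=sys.argv[1]
p,d=read_camera("scene"); r0,r1,c0,c1=map(int,sys.argv[2:6])
cv2.imwrite(f"pics/{k}.png",cv2.resize(p[r0:r1,c0:c1,::-1],None,fx=4,fy=4,interpolation=cv2.INTER_CUBIC))
E
python3 d.py v2 140 280 130 300
```

```text
t 4.35 rig [ 0.1153 -0.0827  0.1444] F [ 1.48 -0.5  -0.56] w 0.0001
```

View pics/v2.png

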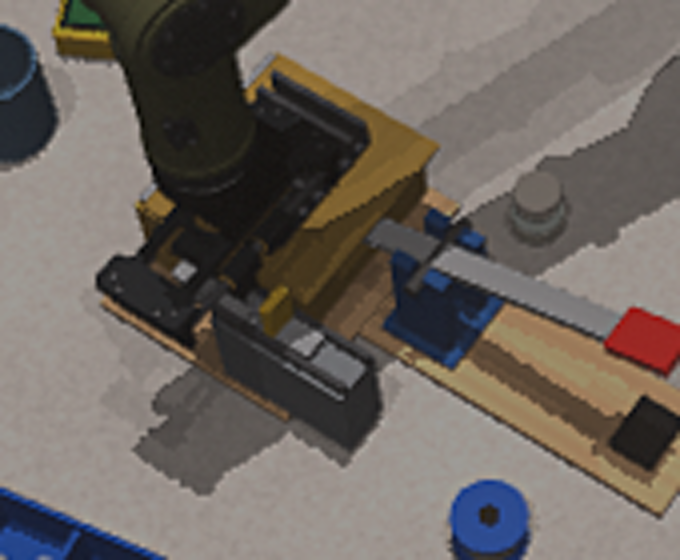

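Emit:
{"method": "step_arm", "body": {
  "deltas": [
    [-1,0.002,0.012,0.002,0],
    [-1,0.002,0.022,0.002,0],
    [-1,0.002,0.028,0.002,0],
    [-1,0.002,0.034,0.002,0],
    [-1,0.002,0.04,0.002,0],
    [-1,0.002,0.046,0.002,0],
    [-1,0.002,0.052,0.002,0],
    [-1,0.002,0.058,0.002,0],
    [-1,0.002,0.063,0.002,0],
    [-1,0.002,0.066,0.002,0],
    [-1,0.002,0.066,0.002,0]
  ]
}}

```text
time_s: 5.78
tool_pos: [0.6891, -0.1728, 0.1423]
tool_rot: [130.6, 90.0, 120.4]
force: [-0.1, -1.6, 2.0]
grip_width: 0.0001
```

```bash
python3 -c "from h import *; st()"
```

```text
t 5.775 rig [ 0.1176 -0.0173  0.1423] F [-0.06 -1.64  1.99] w 0.0001
```

Pushing against friction only (~2 N); continue to the end stop in small steps.

Emit:
{"method": "step_arm", "body": {
  "deltas": [
    [-1,0,0.003,0,0],
    [-1,0,0.006,0,0],
    [-1,0,0.008,0,0],
    [-1,0,0.008,0,0]
  ]
}}

```text
time_s: 6.28
tool_pos: [0.689, -0.1725, 0.1425]
tool_rot: [-85.1, 89.5, -95.6]
force: [0.1, -12.1, -1.1]
grip_width: 0.0003
```

```bash
python3 -c "from h import *; st()"
```

```text
t 6.275 rig [ 0.1175 -0.017   0.1425] F [  0.13 -12.11  -1.11] w 0.0003
```

Emit:
{"method": "step_arm", "body": {
  "deltas": [
    [-1,0,-0.01,0,0],
    [-1,0,-0.02,0,0],
    [-1,-0.04,-0.02,0,0],
    [-1,-0.09,-0.02,0,0],
    [-1,-0.11,-0.02,0,0],
    [-1,-0.11,0.03,-0.02,0],
    [-1,-0.11,0.08,-0.045,0],
    [-1,-0.11,0.13,-0.07,0],
    [-1,-0.11,0.18,-0.1,0],
    [-1,-0.11,0.217,-0.117,0],
    [-1,-0.11,0.217,-0.117,0]
  ]
}}

```text
time_s: 7.65
tool_pos: [0.6123, 0.0751, 0.2515]
tool_rot: [137.2, 89.8, 127.5]
force: [-0.0, -0.2, 0.2]
grip_width: 0.0003
```

```bash
cat > e.py <<'E'
from h import *
st()
for n in("scene","top"):
    p,d=read_camera(n); C=cloud(n,d); x,y,z=C[...,0],C[...,1],C[...,2]
    hsv=cv2.cvtColor(p,cv2.COLOR_RGB2HSV).astype(int); H,S=hsv[...,0],hsv[...,1]
    t=(x>.65)&(x<.72)&(y>-.25)&(y<-.1)&(z>.143)&(z<.16); P=C[t]
    if len(P): print(n,"tab",len(P),rig(P.mean(0)).round(4))
    r=(x>.56)&(x<.66)&(y>.02)&(y<.13)&((H<8)|(H>172))&(S>130)&(z>.12)&(z<.195); P=C[r]
    if len(P): print("red",len(P),rig(P.mean(0)).round(4))
    if n=="scene": cv2.imwrite("pics/v3.png",cv2.resize(p[140:280,130:320,::-1],None,fx=4,fy=4,interpolation=cv2.INTER_CUBIC))
E
python3 e.py
```

```text
t 7.65 rig [-0.0011  0.2135  0.2515] F [-0.02 -0.23  0.18] w 0.0003
scene tab 34 [0.1195 0.001  0.1512]
red 108 [0.0022 0.2252 0.1751]
top tab 19 [ 0.1168 -0.0027  0.1503]
```

View pics/v3.png

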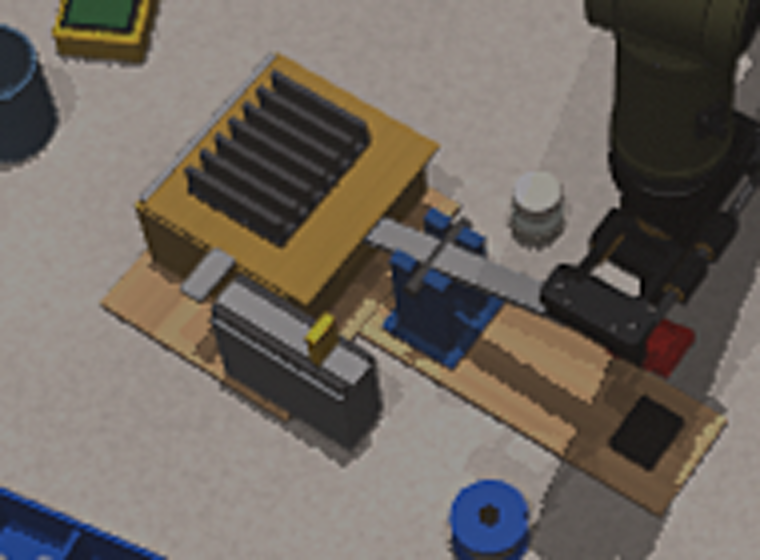

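Emit:
{"method": "step_arm", "body": {
  "deltas": [
    [-1,0.03,-0.003,0.001,0],
    [-1,0.048,-0.003,0.001,0],
    [-1,0.056,-0.003,0.001,0],
    [-1,0.064,-0.002,0.001,0],
    [-1,0.074,0.001,0.001,0],
    [-1,0.084,0.003,0.001,0],
    [-1,0.094,0.004,0.001,0],
    [-1,0.104,0.005,0.001,0],
    [-1,0.112,0.006,0.001,0],
    [-1,0.12,0.006,0.001,0],
    [-1,0.12,0.006,0.001,0]
  ]
}}

```text
time_s: 9.12
tool_pos: [0.6153, 0.0741, 0.1317]
tool_rot: [-136.7, 89.9, -146.9]
force: [-0.1, 0.4, 1.4]
grip_width: 0.0004
```

```bash
python3 d.py v4 140 280 130 320
```

```text
t 9.125 rig [0.002  0.213  0.1317] F [-0.05  0.42  1.37] w 0.0004
```

View pics/v4.png

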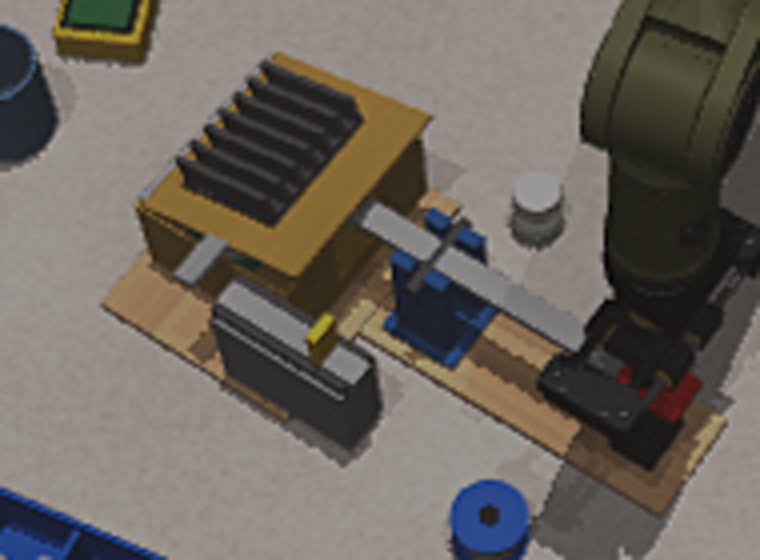

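Emit:
{"method": "step_arm", "body": {
  "deltas": [
    [-1,0.008,0.002,-0.001,0],
    [-1,0.016,0.003,-0.001,0],
    [-1,0.024,0.003,-0.001,0],
    [-1,0.032,0.003,-0.001,0],
    [-1,0.04,0.003,-0.001,0],
    [-1,0.046,0.002,-0.001,0],
    [-1,0.052,0.002,-0.001,0],
    [-1,0.057,0.001,-0.001,0],
    [-1,0.061,0.001,-0.001,0],
    [-1,0.065,0.0,-0.001,0],
    [-1,0.065,0.0,-0.001,0]
  ]
}}

```text
time_s: 10.55
tool_pos: [0.6146, 0.0748, 0.0672]
tool_rot: [153.2, 90.0, 143.0]
force: [-0.1, -0.2, 0.2]
grip_width: 0.0006
```

```bash
python3 -c "from h import *; st()"
```

```text
t 10.55 rig [0.0013 0.2136 0.0672] F [-0.06 -0.22  0.15] w 0.0006
```

```bash
python3 d.py v5 140 280 130 320
```

```text
t 10.55 rig [0.0013 0.2136 0.0672] F [-0.06 -0.22  0.15] w 0.0006
```

View pics/v5.png

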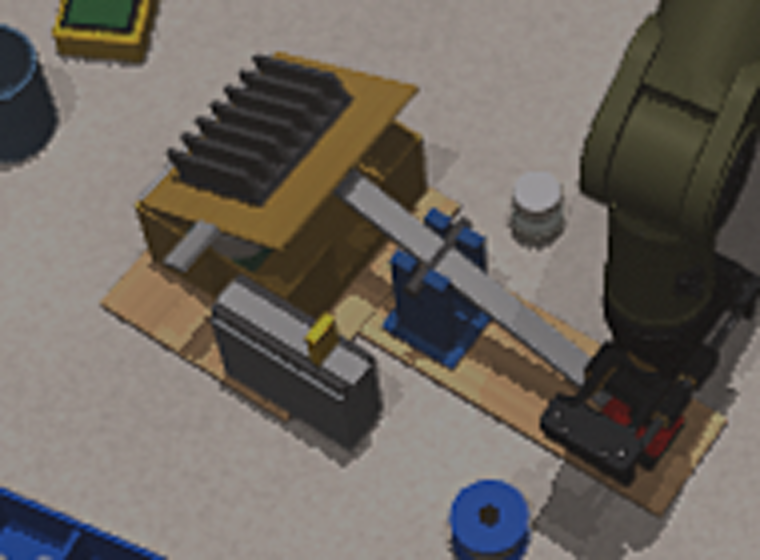

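Flap is up with the lever in its stand (pin near crop (437,255)). Press on gently until the force shows the stop.

Emit:
{"method": "step_arm", "body": {
  "deltas": [
    [-1,0.003,0,0,0],
    [-1,0.005,0,0,0],
    [-1,0.006,0,0,0],
    [-1,0.006,0,0,0]
  ]
}}

```text
time_s: 11.1
tool_pos: [0.6152, 0.0747, 0.0653]
tool_rot: [96.6, 89.9, 86.4]
force: [-9.3, -0.8, 23.9]
grip_width: 0.0002
```

```bash
python3 -c "from h import *; st()"
```

```text
t 11.1 rig [0.0018 0.2136 0.0653] F [-9.33 -0.75 23.86] w 0.0002
```

Emit:
{"method": "step_arm", "body": {
  "deltas": [
    [-1,-0.001,0,-0.001,0],
    [-1,-0.002,0,-0.001,0],
    [-1,-0.002,0,-0.001,0],
    [-1,-0.002,0,-0.001,0],
    [-1,-0.002,0,-0.001,0],
    [-1,-0.002,0,-0.001,0]
  ]
}}

```text
time_s: 11.85
tool_pos: [0.6149, 0.0748, 0.0657]
tool_rot: [32.8, 89.9, 22.6]
force: [-2.1, -0.2, 11.4]
grip_width: 0.0006
```

```bash
cat > f.py <<'E'
from h import *
o,_=st()
p,d=read_camera("scene"); C=cloud("scene",d)
cv2.imwrite("pics/v6.png",cv2.resize(p[110:320,60:330,::-1],None,fx=2.8,fy=2.8,interpolation=cv2.INTER_CUBIC))
Rg=(C-O)@np.stack([UX,UY,[0,0,1]],1)
m=(abs(Rg[...,0])>.064)&(abs(Rg[...,0])<.084)&(Rg[...,1]>-.2)&(Rg[...,1]<-.05)&(Rg[...,2]>.096)
a=np.polyfit(Rg[m][:,1],Rg[m][:,2],1); print("flap angle",m.sum(),np.arctan(a[0]))
m=(abs(Rg[...,0])<.01)&(Rg[...,1]>.04)&(Rg[...,1]<.15)&(Rg[...,2]>.04)
a=np.polyfit(Rg[m][:,1],Rg[m][:,2],1); print("lever slope",m.sum(),np.degrees(np.arctan(a[0])),"top z at y=.02:",np.polyval(a,.02))
for t in("spool","jar","cup","meter"):
    for q in regions_of("scene",t)[:1]:
        M=q["pixels"]&(d>0); print(t,round(q["p"],2),np.median(C[M],0).round(3))
st()
E
python3 f.py
```

```text
t 11.85 rig [0.0015 0.2137 0.0657] F [-2.12 -0.17 11.36] w 0.0006
flap angle 316 0.39521900805687576
lever slope 222 -19.717063099922584 top z at y=.02: 0.11014933265262866
spool 0.94 [ 0.742 -0.001  0.04 ]
jar 0.59 [ 0.742 -0.001  0.041]
cup 0.67 [ 0.561 -0.541  0.054]
meter 0.89 [ 0.409 -0.513  0.036]
t 12.1 rig [0.0015 0.2137 0.0657] F [-2.1  -0.78 11.78] w 0.0004
```

View pics/v6.png

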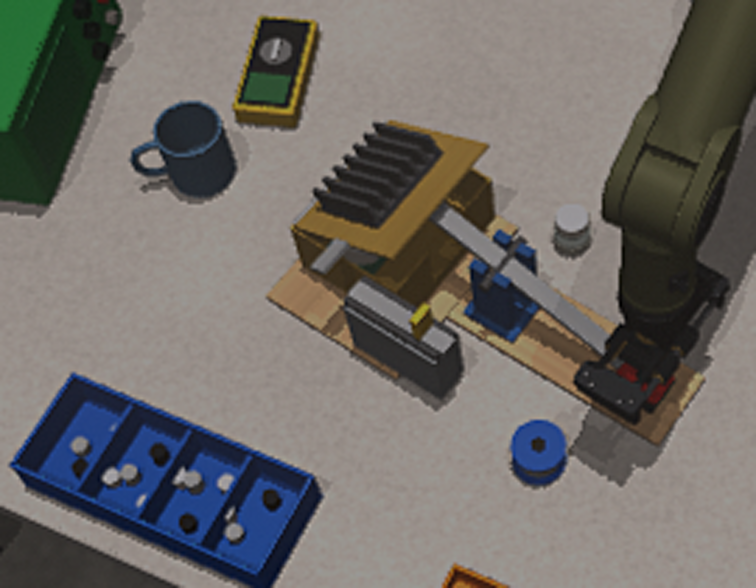

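```bash
python3 -c "
from h import *
print(env.sign_off()); st()"
```

```text
the job is handed in; nothing more can be done
None
the job is handed in; nothing more can be done
```

The job is done and handed in at about 12 s: the bolt is fully back, the lever is held down on its stop, and the flap is up.

- **Bolt:** I pushed the tab back with closed fingertips until it hit its end stop. The tab moved about 43 mm, and a further push of 12 N did not shift it.
- **Lever:** I pressed the red pad down along its arc. The lever slopes -19.7°, against 20° expected on the stop. Pressing with up to 24 N lowered it only about 0.4 mm further, so it is on the rubber. I eased off and signed off holding about 11.5 N.
- **Stand and bystanders:** In the last picture the pin is still in the stand. The cup, meter and spool measured where they started. The jar looks unmoved, but its last network reading landed on the spool, so I have no measurement for it. I did not re-measure the screwdriver, brush or cleaner, but the arm did not work near them after leaving its start pose.

One check disagreed: my depth fit of the flap angle gave 0.395 rad rather than 0.44. I think stray points skewed that rough fit, since the lever slope and the stop force both point to full travel. I did not confirm that separately.

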